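Let the welding positioner back down onto its stop

ROBOT

A 6-joint arm with a two-finger parallel gripper is mounted at the origin on a cart in front of the work surface, level with it; the furniture and walls round the work are solid. World frame = base frame: x ahead of the robot, y to its left, z up, the work surface at z = 0. Lengths are in m, angles in rad, forces in N, time in s.
With the tool pointing down it reaches from about 0.375 to 0.9 m from the base axis. Payload 3.1 kg.
Tool frame: the origin (TCP) lies between the finger pads; the fingertips stand manip.finger_overhang ahead of it and the grasp point (between the pads) lies 5 mm behind it (manip.finger_overhang is the distance from the TCP to the fingertips, in m); z points along the fingers, y is the line along which they close (so a half turn about z gives the same grasp; the last joint's range is limited). The gripper opens to 85 mm and grips with 20 to 120 N. Pads are 22 mm wide; open, the fingers measure 114 mm over their backs; the gripper's body (76 mm by 85 mm) begins 54 mm behind the grasp point. The pads swing forward as they close: fully open they stand 13 mm farther back than shut.
Start: joints at [0.977, 0.527, 1.433, -0, 1.181, -0.178], TCP at [0.252, 0.572, 0.245] pointing down, gripper open.
Joint ranges: [-3.08, 3.08], [-0.75, 2.2], [0.22, 2.44], [-1.43, 4.57], [0, 2.65], [-2.85, 2.85]. Speed limits (rad/s): [2.79, 2.79, 3.14, 3.14, 3.14, 3.14].

INTERFACE

Orientations are given as a unit quaternion [x, y, z, w].
In Python, from station import manip gives the robot as it stands.
- The arm moves only by the tool drive_tool, never from a script. Its argument "plan" is a list of rows, each a list of 7 numbers: the shift along the tool's x, y, z in m, then the turn, a rotation vector about the tool's x, y, z in degrees, then the opening, from -1 (shut) to 1 (fully open). In form: [[x, y, z, wx, wy, wz, gripper], ...]. A call has 1 to 10 rows; each row shifts and turns the commanded pose from where the row before left it, along the tool's axes as they then stand; what a row does not reach is not made up. A row lasts 1/10 s, in which the tool goes at most 50 mm and 8.59 degrees, less where a joint would pass 70% of its speed; a pose out of reach is approached as far as the arm can. A call is refused whole if a number of a shift passes 0.05 or a number of a turn 8.59, either way. A call with a gripper value outside its range is refused whole. The fingers move at their own pace and stop on an object; "newtons" is the grip in N (left out, the last holds). Time passes only in rows, so rows that do not move let the fingers close. It gives the time, the measured TCP pose, the force, the opening and the grip force at its end, in the units of the state.
- manip.sense(): the state, without advancing time (a new reading comes with each control period).
- manip.snapshot(name): name is "scene" or "top" or "wrist"; returns a dict with "image" (480x640x3 uint8, red, green, blue), "z_map" (480x640 float32, m along the optical axis (not along the pixel's ray), 0 where there is no reading), "fov_y" (degrees; the focal length in pixels is half the picture's height over the tangent of half this angle, whatever the lens; pixels are square), "cx", "cy" (the principal point, pixels), "extrinsics" (4x4, takes a point from camera to world coordinates); the wrist camera has in their place "mount" (4x4, takes a point from camera to tool coordinates, whose origin is the TCP and whose axes are the flange's). Camera axes: x right, y up, looking along -z (the intrinsics and any distortion apply to the point x, -y, -z); pixel columns grow to the right and rows downward; lengths in m; the calibration is good to about 2 mm. A picture is of the moment at which its call begins: read the wrist's pose just before it.
- manip.sign_off(): hands the job in; it is judged then, once.
The state is a dict: "t": time; "q": joint angles; "qd": joint speeds; "tau": joint torques, N m; "tcp_pos": TCP position; "tool_rot": TCP orientation; "force": force on the tool from outside, world axes, zero at the start; "ft_torque": the same for the moment, N m; "finger_gap": opening from 0.0 (shut) to 1.0 (fully open); "gripper_force": force on a finger pad.
Only numpy, scipy, OpenCV 4.12 (cv2) and the standard library are available. Lean on these libraries where they do the work, as an engineer would, in place of code of your own. Each camera call takes 0.05 s, during which the arm holds its last target. There are 200 camera calls.

TASK

The welding on the bracket is finished: bring the ratchet-held bench positioner back down onto its stop so that the piece can be unbolted. Flick the pawl's throw-over lever across to the right, then take the crank and wind it up just enough for the pawl to spring clear of the ratchet wheel. Ease the drum back without letting it run, and keep hold of the crank until it rests gently on the rubber stop before you let go; never force the crank against the pawl or press hard on the stop, and leave the pawl thrown off.

Things in the scene. Friction and masses are not known exactly. Their poses are not given: they have to be found in the camera images.
- positioner: Grey steel bench positioner, fixed: base 160 x 250 x 14 mm, cheeks, level shaft 125 mm above the bench. Origin: on the bench under the shaft. x along the shaft, away from the crank; y left seen from the crank; z up. By x (mm): crank arm -88 to -80, throw lever -75 to -44, wheel and pawl -60 to -48, drum -28 to 20, faceplate 46 to 58 with a heavy bracket bolted off centre behind it.
- drum (a joint): Angle (rad) of drum, wheel, crank and faceplate, one piece on the shaft. Starts near 0, held by the pawl; grows when eased back: clockwise seen from the crank, which goes from upper left over the top to upper right. Negative: wound up (free to -0.8). Rests where the stop is set, anywhere from 1.25 to 1.95. The bracket pulls it towards easing with 4 to 11 N at the sleeve.
- crank_sleeve: Black crank sleeve, 23 mm thick, 84 mm long, level along the positioner's x, spins freely on its pin, so it turns in the fingers as the crank swings. Origin: its middle, at the positioner's x -137 mm, 95 mm from the shaft axis. Starts 82 mm left of and 48 mm above the axis (150 degrees, counted anticlockwise from level right seen from the crank); this angle falls as joint drum grows.
- throw_lever (a joint): Lever on the pawl pin (69 mm right of the shaft, 178 mm above the bench), rad. 0: leans left, pawl sprung into the wheel (start). 0.8: thrown right, pawl sprung off. Over-centre spring: snaps across past 0.4; about 6 N at the knob. Under load the pawl stays jammed in the teeth even so, until the crank is wound up by 0.05 to 0.1 rad; then it springs off and stays off.
- throw_knob (a point): Middle of the round bar knob on top of the throw lever, 12 mm thick, 30 mm long, along the positioner's x, 70 mm from the pawl pin. In the positioner's frame it starts at x -60, y -39, z 242 mm; thrown over it is at about x -60, y -94, z 244 mm.
- pawl: Steel pawl, 65 mm long, 12 mm thick, on the same pin as the throw lever (origin on the pin's axis at the positioner's x = 0), pointing left onto the top of the ratchet wheel.
- pawl_nose (a point): Point at the pawl's nose: 172 mm above the bench when it sits in the teeth, about 189 mm once sprung clear; above 183 mm it is off the teeth.
- ratchet_wheel: Steel ratchet wheel, 110 mm across, 12 mm thick, 16 hooked saw teeth 9 mm deep, fast on the drum. Origin: on the shaft axis, 125 mm above the positioner's origin (at its x = 0); turns with joint drum.
- faceplate: Round steel faceplate, 176 mm across, on the back of the drum; the small lug on its rim comes down on the rubber stop. Origin: on the shaft axis, 125 mm above the positioner's origin (at its x = 0); turns with joint drum.
- stop_post: Grey post 34 x 34 x 48 mm at the right rear of the base with an upright stop screw tipped by a round rubber pad 20 mm across. Origin: foot of the post, at x 52, y -100, z 14 mm in the positioner's frame. The screw is set anew for each job (rubber 83 to 143 mm above the bench), which the origin does not tell. The rubber gives 1 mm for 6 N; the resting bracket puts 4 to 10 N on it.

How it is judged:
On the way, in this order (a step that is already met when the one before it is completed fails the run):
1. the throw-over lever is thrown to the right (value of joint throw_lever above 0.6 rad), for 0.2 s.
2. the crank is wound up a touch and the pawl springs clear of the ratchet wheel (z of pawl_nose in the frame of positioner above 0.183 m), for 0.1 s.
3. the drum is brought down onto the stop with the crank still held in the fingers (contact force between faceplate and stop_post above 1.5 N and contact force between the fingers and crank_sleeve above 2 N), for 0.15 s.
At the end, for the whole second after the job is handed in: the drum is at rest (slower than 0.05 rad/s) with the faceplate's lug bearing on the rubber stop (over 1.5 N), the throw-over lever still thrown to the right (over 0.6 rad) and the pawl clear of the wheel (nose over 183 mm above the positioner's origin) (contact force between faceplate and stop_post above 1.5 N and velocity of joint drum between -0.05 and 0.05 rad/s and value of joint throw_lever above 0.6 rad and z of pawl_nose in the frame of positioner above 0.183 m); the robot touches nothing.
It fails at once if the drum is let run (faster than 2 rad/s in the easing direction) (velocity of joint drum above 2 rad/s).
It fails at once if the faceplate is banged down or pressed hard on the stop (over 30 N) (contact force between faceplate and stop_post above 30 N).
It fails at once if the crank is forced against the pawl (over 90 N between pawl and wheel; the bracket alone gives about 40 N) (contact force between pawl and ratchet_wheel above 90 N).
It also fails if it takes over 51 s, if anything falls off the work surface, if the arm or the gripper's body presses on something with over 40 N, if the wrist force passes 120 N, or if a joint passes its speed limit or range.

## Working session

There is one attempt and no reset: what is moved stays moved. The work goes in short steps, Python scripts to look and compute and a tool call to move; the robot and the scene stay as the last step left them, time stands still between calls to the robot, and variables do not carry over. Pictures are saved under pics/ and viewed, at most 10 in all, crops included, and the job is handed in when it is done.

Besides the shell and the picture viewer there is one more tool, called as name(argument=value, ...) on one line, values as JSON. drive_tool: Moves the arm, as the interface text tells. Its arguments: {"type":"object","properties":{"plan":{"type":"array"},"newtons":{"type":"number"}},"required":["plan"]}

```bash
ls; mkdir -p pics; python3 - <<'E'
from station import manip
import cv2,numpy as np
s=manip.sense();print(s);print(manip.finger_overhang)
for n in ("scene","top"):
    d=manip.snapshot(n)
    np.savez(n+".npz",**{k:np.array(v) for k,v in d.items()})
    cv2.imwrite(f"pics/{n}.png",d["image"][:,:,::-1])
    print(n,d["fov_y"],d["cx"],d["cy"],np.round(d["extrinsics"],3).tolist())
E
```

```text
pics
{'t': 0.0, 'q': array([ 9.76488136e-01,  5.28473247e-01,  1.43390348e+00, -1.12198700e-05,
        1.18137725e+00, -1.78541946e-01]), 'qd': array([ 5.98707302e-04, -2.78950822e-04, -1.12264984e-03, -4.18290298e-04,
       -9.33611430e-04, -4.01975363e-05]), 'tau': array([ 9.21888641e-04, -4.42344153e+01, -1.78027189e+01, -2.25807339e-04,
        8.30949488e-03,  4.05235951e-06]), 'tcp_pos': array([0.25204404, 0.57118102, 0.24432885]), 'tool_rot': array([ 2.06386853e-01,  9.78469876e-01, -1.00292871e-03, -4.02473109e-04]), 'force': array([ 0.57571311,  0.47117458, -0.40139064]), 'ft_torque': array([0.00963731, 0.0496561 , 0.04984317]), 'gripper_force': 0.0, 'finger_gap': 0.9957666515967686}
0.014
scene 48.040156935148566 321.0309894264284 241.841062666753 [[0.84, 0.415, -0.35, 0.287], [-0.543, 0.635, -0.549, -0.646], [-0.006, 0.651, 0.759, 0.808], [0.0, 0.0, 0.0, 1.0]]
top 46.962669633687725 329.47615780406574 237.64068075649712 [[0.093, 0.967, -0.236, 0.386], [-0.996, 0.091, -0.019, -0.178], [0.003, 0.237, 0.972, 0.986], [0.0, 0.0, 0.0, 1.0]]
```

View pics/scene.png

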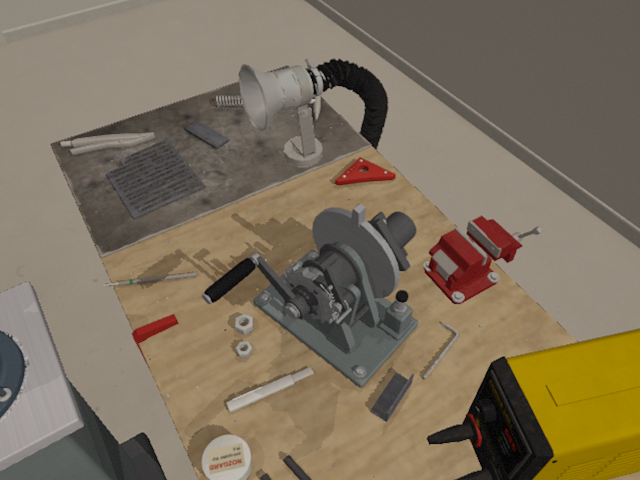

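View pics/top.png

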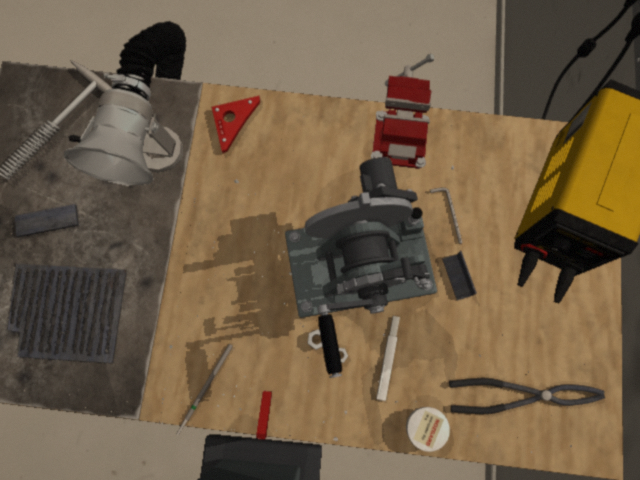

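The scene view shows the sleeve at about (232,280), the stop with its black pad near (402,297), and the pawl mechanism near (330,305). In the top view the sleeve is at (330,345) and the positioner at about (360,250), with its shaft pointing nearly along world x.

```bash
cat > h.py <<'E'
import numpy as np,cv2
def cloud(d):
    Z=np.array(d["z_map"]);f=240/np.tan(np.radians(float(d["fov_y"]))/2)
    v,u=np.mgrid[:480,:640]
    P=np.stack([(u-float(d["cx"]))*Z/f,-(v-float(d["cy"]))*Z/f,-Z],-1)
    E=np.array(d["extrinsics"]);return P@E[:3,:3].T+E[:3,3]
E
python3 - <<'E'
from h import *
for n,boxs in (("scene",(200,252,262,306)),("top",(312,312,348,380))):
    d=np.load(n+".npz");P=cloud(d);im=d["image"].astype(int);print(n)
    ok=d["z_map"]>0
    m=np.zeros((480,640),bool);a,b,c,e=boxs;m[b:e,a:c]=1
    s=m&ok&(im.max(2)<60)&(P[...,2]>.12)&(P[...,2]<.25)
    Q=P[s];print("sleeve",s.sum(),Q.mean(0).round(4),np.percentile(Q,[2,98],axis=0).round(4).tolist())
    c=np.median(Q,0);w=np.linalg.svd(Q-Q.mean(0),full_matrices=False)[2];print(w[0].round(3))
    pr=(Q-c)@w[0];print("len",np.percentile(pr,[1,99]))
    # base plate
    g=ok&(abs(P[...,2]-.014)<.005)&(P[...,0]>.35)&(P[...,0]<.8)&(abs(P[...,1]+.1)<.4)&(im.max(2)-im.min(2)<25)&(im.max(2)>60)
    k,l,st,ce=cv2.connectedComponentsWithStats(g.astype(np.uint8));i=1+np.argmax(st[1:,4]);
    big=g
    r=cv2.minAreaRect(P[l==i][:,:2].astype(np.float32)*1000);print("base",st[i],r, P[l==i].mean(0))
    r=cv2.minAreaRect(P[g][:,:2].astype(np.float32)*1000);print("base all",r)
    # points 0.2..: highest
    h=ok&(P[...,2]>.2)&(P[...,0]>.35)&(P[...,0]<.65)&(abs(P[...,1]+.15)<.2)
    k,l,st,ce=cv2.connectedComponentsWithStats(h.astype(np.uint8))
    for i in range(1,k):
        if st[i,4]>8: print(st[i],P[l==i].mean(0).round(3),P[l==i].min(0).round(3),P[l==i].max(0).round(3))
E
```

```text
scene
sleeve 853 [ 0.4289 -0.1809  0.1818] [[0.3901, -0.1953, 0.1698], [0.4791, -0.1642, 0.1876]]
[-0.967 -0.252  0.029]
len [-0.05298364  0.03906738]
base [ 254  284  164  103 4030] ((585.7530517578125, -217.18492126464844), (157.6804962158203, 250.4772491455078), 15.83930778503418) [ 0.55931574 -0.26780665  0.0148705 ]
base all ((574.6436767578125, -67.93875122070312), (736.4218139648438, 447.8798522949219), 89.92864227294922)
[331 203  52  37 715] [ 0.633 -0.211  0.214] [ 0.615 -0.248  0.2  ] [ 0.65  -0.157  0.24 ]
[318 252  24  45 457] [ 0.533 -0.282  0.231] [ 0.521 -0.304  0.2  ] [ 0.552 -0.263  0.25 ]
top
sleeve 876 [ 0.4261 -0.1769  0.1826] [[0.3883, -0.1938, 0.1759], [0.4653, -0.1599, 0.1872]]
[-0.962 -0.274  0.007]
len [-0.04213315  0.03937059]
base [ 285  228   45   89 2246] ((560.4126586914062, -128.27964782714844), (159.80767822265625, 64.94935607910156), 15.624122619628906) [ 0.55626646 -0.1247484   0.01383684]
base all ((573.7455444335938, -99.48495483398438), (443.7163391113281, 797.7859497070312), 0.17028430104255676)
[329 191  64  23 718] [ 0.632 -0.208  0.213] [ 0.615 -0.251  0.2  ] [ 0.65  -0.158  0.238]
[400 257  25  26 277] [ 0.533 -0.277  0.237] [ 0.519 -0.304  0.2  ] [ 0.549 -0.263  0.25 ]
```

```bash
python3 - <<'E'
from h import *
a=cv2.imread("pics/scene.png")[190:390,200:440];b=cv2.imread("pics/top.png")[140:390,270:480]
cv2.imwrite("pics/c.png",np.hstack([cv2.resize(a,(400,333),interpolation=2),cv2.copyMakeBorder(cv2.resize(b,(280,333),interpolation=2),0,0,0,0,0)]))
cv2.imwrite("pics/c2.png",cv2.resize(cv2.imread("pics/scene.png")[220:380,240:430],(713,600),interpolation=2))
E
```

```text
(no output)
```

View pics/c2.png

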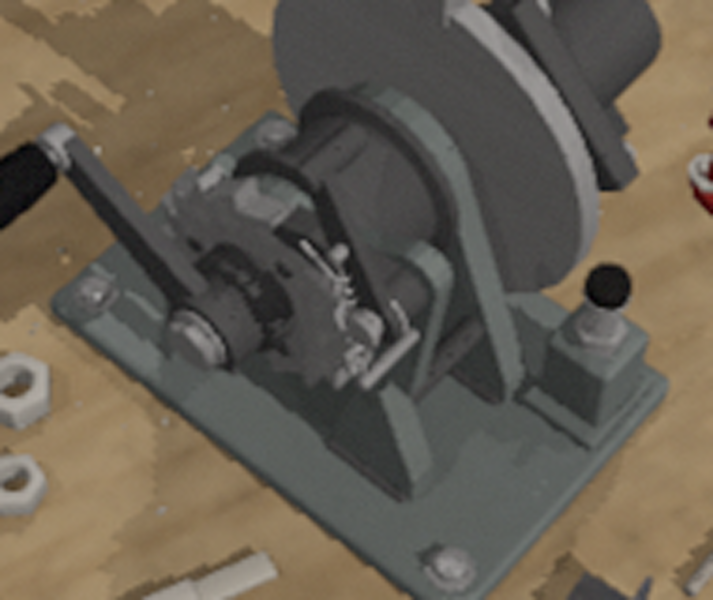

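The crop shows the pawl and lever knob around (390,360), the lug at the top of the faceplate and the stop pad at (607,287). Everything matches the stated layout with a yaw of about 15.7°.

```bash
cat >> h.py <<'E'
yaw=np.radians(15.7);c,s=np.cos(yaw),np.sin(yaw);R=np.array([[c,-s,0],[s,c,0],[0,0,1]])
O=np.array([.580,-.220,0])
E
python3 - <<'E'
from h import *
from station import manip
for n in ("scene","top"):
    d=np.load(n+".npz");P=(cloud(d)-O)@R;im=d["image"].astype(int);ok=d["z_map"]>0;print(n)
    def rep(t,lo,hi,dark=999,mn=0):
        m=ok&np.all((P>np.array(lo))&(P<np.array(hi)),-1)&(im.max(2)<dark)
        Q=P[m];print(t,len(Q),(Q.mean(0)*1000).round(1),(np.percentile(Q,[3,97],axis=0)*1000).round(0).tolist()) if len(Q) else print(t,0)
    rep("sleeve",(-.19,.05,.15),(-.09,.12,.2),60)
    rep("sleevetop",(-.19,.05,.1815),(-.09,.12,.2),60)
    rep("knob",(-.09,-.08,.236),(-.03,0,.26))
    rep("plate",(.03,-.04,.19),(.08,.07,.22))
    rep("lug",(.03,-.08,.215),(.08,.08,.26))
    rep("pad",(.02,-.13,.065),(.08,-.08,.16),50)
    rep("post",(.02,-.13,.055),(.08,-.07,.066))
d=manip.snapshot("wrist");print(np.round(d["mount"],3).tolist())
E
```

```text
scene
sleeve 829 [-136.4   78.7  182.3] [[-174.0, 72.0, 173.0], [-96.0, 90.0, 187.0]]
sleevetop 548 [-136.    81.2  184.8] [[-173.0, 74.0, 182.0], [-96.0, 90.0, 188.0]]
knob 219 [-58.1 -40.1 245.7] [[-70.0, -47.0, 238.0], [-42.0, -33.0, 250.0]]
plate 843 [ 54.4  -2.2 205.3] [[48.0, -38.0, 191.0], [72.0, 51.0, 218.0]]
lug 260 [ 56.2 -10.5 226.8] [[47.0, -36.0, 216.0], [73.0, 3.0, 239.0]]
pad 129 [ 54.  -96.8 113.4] [[46.0, -107.0, 97.0], [62.0, -82.0, 158.0]]
post 254 [  49.1 -102.4   61.9] [[38.0, -115.0, 56.0], [70.0, -83.0, 66.0]]
top
sleeve 875 [-136.6   83.2  182.6] [[-175.0, 73.0, 177.0], [-97.0, 93.0, 187.0]]
sleevetop 619 [-136.6   83.   184. ] [[-174.0, 75.0, 182.0], [-98.0, 91.0, 187.0]]
knob 201 [-58.5 -37.7 245.6] [[-72.0, -44.0, 240.0], [-44.0, -32.0, 249.0]]
plate 853 [ 55.5   0.7 205.8] [[46.0, -38.0, 191.0], [76.0, 54.0, 218.0]]
lug 214 [ 55.1  -8.9 227.9] [[45.0, -35.0, 215.0], [71.0, 5.0, 238.0]]
pad 121 [ 51.1 -94.8 108.4] [[44.0, -105.0, 95.0], [60.0, -81.0, 156.0]]
post 162 [ 42.9 -97.   61. ] [[36.0, -115.0, 56.0], [53.0, -82.0, 65.0]]
[[-0.0, 0.961, 0.277, 0.071], [1.0, 0.0, 0.0, 0.001], [0.0, 0.277, -0.961, -0.129], [0.0, 0.0, 0.0, 1.0]]
```

drive_tool(plan=[[0,0,-0.02,0,0,-7.9,-1],[0,0,-0.02,0,0,-7.9,-1],[0,0,-0.02,0,0,-7.9,-1],[0,0,-0.02,0,0,-7.9,-1],[0,0,-0.02,0,0,-7.9,-1],[-0.02,-0.045,0,0,0,0,-1],[-0.02,-0.045,0,0,0,0,-1],[0,-0.045,0,0,0,0,-1],[0,-0.045,0,0,0,0,-1],[0,-0.045,0,0,0,0,-1]], newtons=40)

```text
t: 1.15
tcp_pos: [0.3519, 0.3641, 0.3449]
tool_rot: [-0.136, 0.991, -0.0, -0.0]
force: [0.4, 0.1, -0.9]
finger_gap: -0.002
gripper_force: 0.0
```

drive_tool(plan=[[0,-0.045,0,0,0,0,-1],[0,-0.045,0,0,0,0,-1],[0,-0.045,0,0,0,0,-1],[0,-0.045,0,0,0,0,-1],[0,-0.045,0,0,0,0,-1],[0,-0.045,0,0,0,0,-1],[0,-0.045,0,0,0,0,-1],[0,-0.045,0,0,0,0,-1],[0,-0.045,0,0,0,0,-1],[0,-0.045,0,0,0,0,-1]])

```text
t: 2.15
tcp_pos: [0.4733, -0.0692, 0.3452]
tool_rot: [-0.136, 0.991, 0.0, -0.0]
force: [1.3, 0.5, 0.7]
finger_gap: 0.0
gripper_force: 0.0
```

```bash
cat >> h.py <<'E'
def st():
    from station import manip
    from scipy.spatial.transform import Rotation as Ro
    m=manip.sense();T=Ro.from_quat(m["tool_rot"]).as_matrix()
    print("t",round(m["t"],2),"pos mm",((m["tcp_pos"]-O)@R*1000).round(1),"toolx,z",(T[:,0]@R).round(3),(T[:,2]@R).round(3),"F pos",(m["force"]@R).round(1),"gap",round(m["finger_gap"],3),"grip",round(m["gripper_force"],1),"q",m["q"].round(2))
E
python3 -c "from h import *;st()"
```

```text
t 2.15 pos mm [-61.9 174.1 345.2] toolx,z [-1.     0.001  0.   ] [-0.  0. -1.] F pos [1.4 0.1 0.7] gap 0.0 grip 0.0 q [-0.38  0.21  1.65  0.    1.28 -2.22]
```

drive_tool(plan=[[0,-0.045,0,0,0,0,-1],[0,-0.045,0,0,0,0,-1],[0,-0.045,0,0,0,0,-1],[0,-0.04,0,0,0,0,-1],[0,0,0.033,0,0,0,-1],[0,0,0.033,0,0,0,-1],[0,0,0.03,0,0,0,-1],[0,0,0,0,0,0,-1]])

```text
t: 2.95
tcp_pos: [0.5178, -0.2341, 0.2449]
tool_rot: [-0.136, 0.991, 0.004, -0.004]
force: [-0.4, 0.1, 1.2]
finger_gap: 0.001
gripper_force: 0.0
```

```bash
python3 -c "
from h import *;st()
from station import manip
d=manip.snapshot('scene');cv2.imwrite('pics/l1.png',cv2.resize(d['image'][180:340,240:430,::-1],(713,600),interpolation=2))"
```

```text
t 2.95 pos mm [-63.7   3.2 244.9] toolx,z [-1.     0.001  0.007] [-0.007  0.008 -1.   ] F pos [-0.3  0.2  1.2] gap 0.001 grip 0.0 q [-0.62  0.46  1.57 -0.    1.13 -2.47]
```

View pics/l1.png

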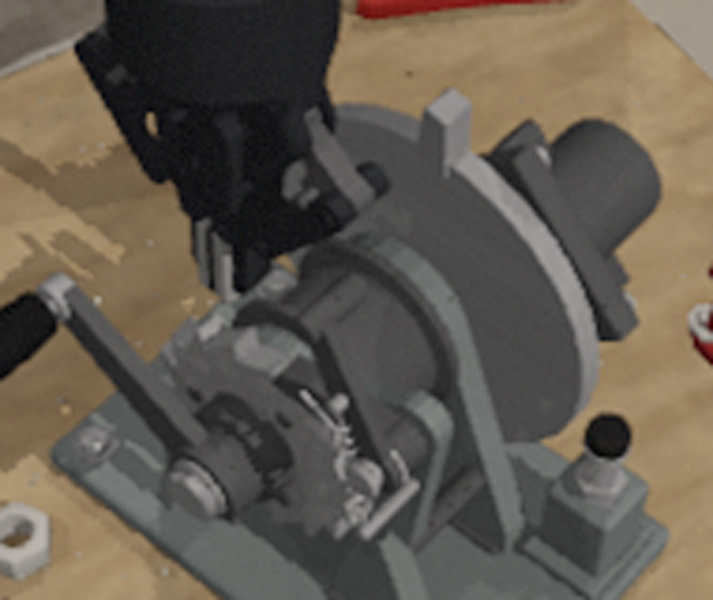

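The fingers are just left of the knob, which is the dark bar from about (290,230) to (385,180), and clear of everything. Next I push it right.

drive_tool(plan=[[0,-0.01,0,0,0,0,-1],[0,-0.01,0,0,0,0,-1],[0,-0.01,0,0,0,0,-1],[0,-0.01,0,0,0,0,-1],[0,-0.01,0,0,0,0,-1],[0,-0.007,0,0,0,0,-1],[0,0,0,0,0,0,-1],[0,0,0,0,0,0,-1]])

```text
t: 3.8
tcp_pos: [0.5359, -0.291, 0.2493]
tool_rot: [-0.136, 0.991, 0.0, -0.0]
force: [0.8, 0.4, -0.3]
finger_gap: -0.001
gripper_force: 0.0
```

```bash
python3 -c "
from h import *;st()
from station import manip
d=manip.snapshot('scene');cv2.imwrite('pics/l2.png',cv2.resize(d['image'][180:340,240:430,::-1],(713,600),interpolation=2))"
```

```text
t 3.8 pos mm [-61.7 -56.4 249.3] toolx,z [-1.     0.001  0.   ] [-0.  0. -1.] F pos [ 0.9  0.2 -0.3] gap -0.001 grip 0.0 q [-0.68  0.5   1.47  0.    1.17 -2.52]
```

View pics/l2.png

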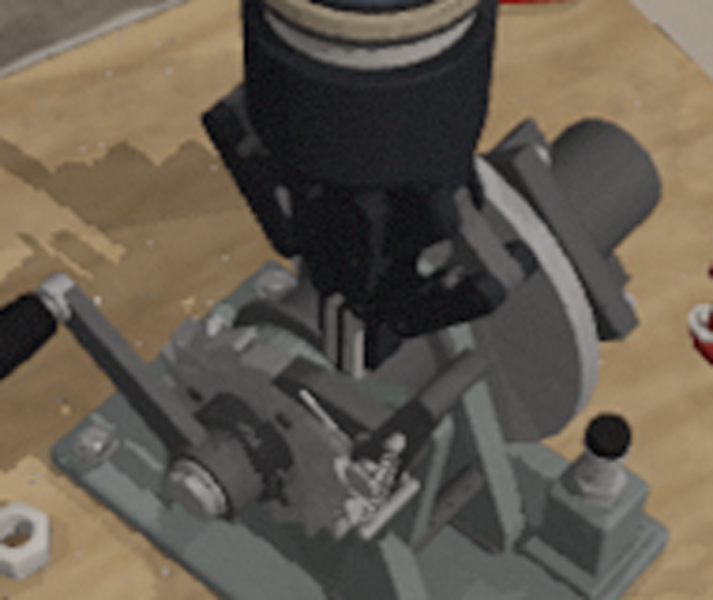

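The lever has snapped over: it now leans right, from about (380,450) to (490,360), with no force on the tool. Next is the crank sleeve.

drive_tool(plan=[[0,0,-0.05,0,0,0,-1],[0.026,0.047,0,0,0,0,1],[0.026,0.047,0,0,0,0,1],[0.026,0.046,0,0,0,0,1],[0,0,0,0,0,0,1],[0,0,0.03,0,0,0,1],[0,0,0.03,0,0,0,1],[0,0,0.02,0,0,0,1],[0,0,0,0,0,0,1],[0,0,0,0,0,0,1]])

```text
t: 4.85
tcp_pos: [0.4306, -0.1844, 0.2192]
tool_rot: [-0.136, 0.991, 0.0, -0.0]
force: [-0.2, -0.7, 0.1]
finger_gap: 0.998
gripper_force: 0.0
```

```bash
python3 -c "
from h import *;st()
from station import manip
from scipy.spatial.transform import Rotation as Ro
m=manip.sense();d=manip.snapshot('wrist')
T=np.eye(4);T[:3,:3]=Ro.from_quat(m['tool_rot']).as_matrix();T[:3,3]=m['tcp_pos']
d['extrinsics']=T@d['mount'];P=(cloud(d)-O)@R
im=d['image'].astype(int);k=(d['z_map']>0)&np.all((P>[-.18,.05,.165])&(P<[-.1,.115,.195]),-1)&(im.max(2)<70)
Q=P[k];print(len(Q),Q.mean(0),np.percentile(Q,[3,97],axis=0))
t=Q[Q[:,2]>np.percentile(Q[:,2],80)];print(t.mean(0))
cv2.imwrite('pics/w.png',d['image'][:,:,::-1])"
```

```text
t 4.85 pos mm [-134.2   74.7  219.2] toolx,z [-1.  0.  0.] [-0.     0.001 -1.   ] F pos [-0.4 -0.6  0.1] gap 0.998 grip 0.0 q [-0.64  0.36  1.84  0.    0.94 -2.49]
8425 [-0.14126892  0.08459942  0.18261779] [[-0.17561604  0.07453008  0.17578606]
 [-0.10335586  0.09511976  0.18565967]]
[-0.14028341  0.08487812  0.18522916]
```

View pics/w.png

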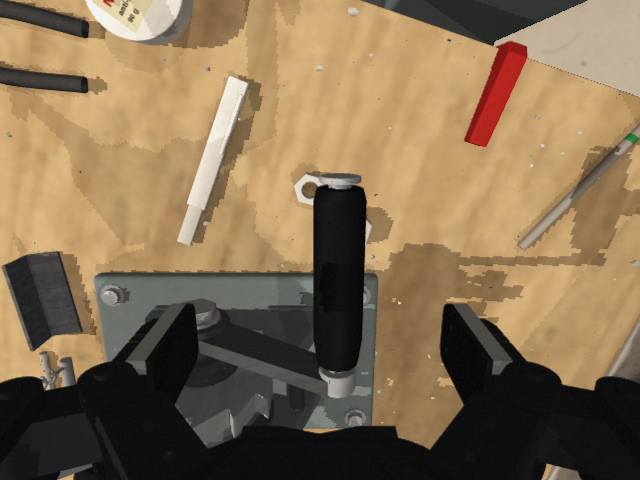

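The wrist view shows the sleeve at column ~339 and the finger midline at ~320, so the tool must shift about 10 mm left (+y). That agrees with the measured centre at y = 85.

drive_tool(plan=[[0.006,0.011,0,0,0,0,1],[0,0,0.02,0,0,0,1],[0,0,0.02,0,0,0,1],[0,0,0.011,0,0,0,1],[0,0,0,0,0,0,1],[0,0,0,0,0,0,1]])

```text
t: 5.5
tcp_pos: [0.4216, -0.1752, 0.1691]
tool_rot: [-0.136, 0.991, -0.0, 0.0]
force: [0.2, -0.0, -0.4]
finger_gap: 0.999
gripper_force: 0.0
```

```bash
python3 -c "
from h import *;st()"
```

```text
t 5.5 pos mm [-140.4   86.   169.1] toolx,z [-1.     0.    -0.001] [ 0.001 -0.001 -1.   ] F pos [ 0.2 -0.1 -0.4] gap 0.999 grip 0.0 q [-0.64  0.43  1.92  0.    0.79 -2.48]
```

drive_tool(plan=[[0,0,0,0,0,0,-1],[0,0,0,0,0,0,-1],[0,0,0,0,0,0,-1],[0,0,0,0,0,0,-1],[0,0,0,0,0,0,-1],[0,0,0,0,0,0,-1],[0,0,0,0,0,0,-1]], newtons=40)

```text
t: 6.2
tcp_pos: [0.4222, -0.1769, 0.1688]
tool_rot: [-0.137, 0.991, -0.002, 0.001]
force: [-1.7, -4.2, 2.2]
finger_gap: 0.252
gripper_force: 39.1
```

```bash
python3 -c "
from h import *;st()"
```

```text
t 6.2 pos mm [-140.2   84.2  168.8] toolx,z [-1.     0.    -0.001] [ 0.001 -0.003 -1.   ] F pos [-2.8 -3.6  2.2] gap 0.252 grip 39.1 q [-0.64  0.43  1.92 -0.    0.79 -2.48]
```

drive_tool(plan=[[0,0.0015,0.0025,0,0,0,-1],[0,0.0015,0.0025,0,0,0,-1],[0,0.0015,0.0025,0,0,0,-1],[0,0.001,0.0025,0,0,0,-1],[0,0.0005,0.002,0,0,0,-1],[0,0,0,0,0,0,-1],[0,0,0,0,0,0,-1]])

```text
t: 6.9
tcp_pos: [0.4207, -0.1713, 0.1569]
tool_rot: [-0.137, 0.991, -0.002, 0.001]
force: [-2.7, -5.3, 3.9]
finger_gap: 0.252
gripper_force: 39.3
```

```bash
python3 -c "
from h import *;st()
from station import manip
d=manip.snapshot('scene');cv2.imwrite('pics/l3.png',cv2.resize(d['image'][200:340,260:430,::-1],(729,600),interpolation=2))
P=(cloud(d)-O)@R
k=(d['z_map']>0)&np.all((P>[-.064,-.03,.15])&(P<[-.044,.01,.22]),-1);Q=P[k]
for y in range(-30,10,4):
  q=Q[(Q[:,1]*1000>=y)&(Q[:,1]*1000<y+4)]; print(y,len(q),q[:,2].max().round(4) if len(q) else '')
"
```

```text
t 6.9 pos mm [-140.2   90.   156.9] toolx,z [-1.     0.    -0.001] [ 0.001 -0.004 -1.   ] F pos [-4.  -4.4  3.9] gap 0.252 grip 39.3 q [-0.63  0.45  1.94 -0.    0.75 -2.48]
-30 54 0.2002
-26 63 0.1998
-22 68 0.1998
-18 49 0.2007
-14 46 0.1955
-10 27 0.1919
-6 40 0.1825
-2 48 0.1811
2 36 0.1799
6 31 0.1759
```

View pics/l3.png

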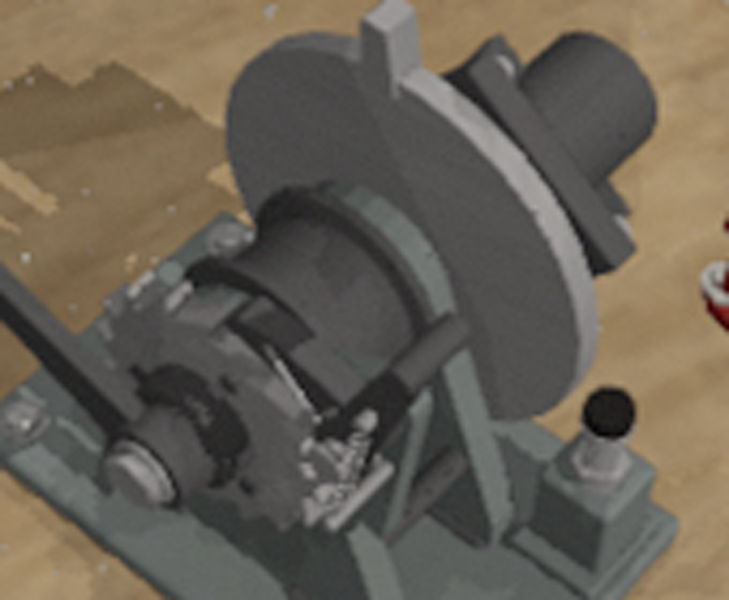

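The pawl has lifted: its nose is up at about (265,315) and its top edge is at 200 mm. The drum is wound to about -0.13 rad. Next I work out the easing arc and the height of the stop pad.

```bash
cat >> h.py <<'E'
C=np.array([2.,125.5])
def ang():
    from station import manip
    m=manip.sense();p=(m["tcp_pos"]-O)@R*1000;f=m["force"]@R
    a=np.array([-(p[1]-C[0]),p[2]+5-C[1]]);th=np.arctan2(a[1],a[0]);r=np.hypot(*a)
    er=a/r;et=np.array([er[1],-er[0]]);F=np.array([-f[1],f[2]])
    print("t",round(m["t"],2),"theta",np.degrees(th).round(2),"drum",round(np.radians(150)-th,3),"r",r.round(2),"Ft(ease+)",(F@et).round(2),"Fr(out+)",(F@er).round(2),"Fx",f[0].round(1),"grip",round(m["gripper_force"],1),"q6",m["q"][5].round(2));return th
def rows(th,step,n):
    out=[]
    for i in range(n):
        t2=th-step
        out.append([0,round(-.095*(np.cos(t2)-np.cos(th)),4),round(-.095*(np.sin(t2)-np.sin(th)),4),0,0,0,-1]);th=t2
    print(out);return th
E
python3 - <<'E'
from h import *
th=ang()
th=rows(th,.056,10);th=rows(th,.056,10)
d=np.load("scene.npz");P=(cloud(d)-O)@R;im=d["image"].astype(int)
k=(d["z_map"]>0)&np.all((P>[.03,-.125,.07])&(P<[.075,-.08,.15]),-1)&(im.max(2)<45)
v,u=np.where(k);g=(abs(u-402)<12)&(abs(v-297)<14);print(g.sum(),np.percentile(P[v[g],u[g]],[5,25,50,75,95],axis=0).round(4))
E
```

```text
t 6.95 theta 157.49 drum -0.131 r 95.23 Ft(ease+) 4.37 Fr(out+) -3.7 Fx -3.4 grip 39.3 q6 -2.48
[[0, np.float64(-0.0022), np.float64(-0.0049), 0, 0, 0, -1], [0, np.float64(-0.0024), np.float64(-0.0047), 0, 0, 0, -1], [0, np.float64(-0.0027), np.float64(-0.0046), 0, 0, 0, -1], [0, np.float64(-0.003), np.float64(-0.0044), 0, 0, 0, -1], [0, np.float64(-0.0032), np.float64(-0.0043), 0, 0, 0, -1], [0, np.float64(-0.0034), np.float64(-0.0041), 0, 0, 0, -1], [0, np.float64(-0.0037), np.float64(-0.0039), 0, 0, 0, -1], [0, np.float64(-0.0039), np.float64(-0.0037), 0, 0, 0, -1], [0, np.float64(-0.0041), np.float64(-0.0034), 0, 0, 0, -1], [0, np.float64(-0.0042), np.float64(-0.0032), 0, 0, 0, -1]]
[[0, np.float64(-0.0044), np.float64(-0.003), 0, 0, 0, -1], [0, np.float64(-0.0046), np.float64(-0.0027), 0, 0, 0, -1], [0, np.float64(-0.0047), np.float64(-0.0024), 0, 0, 0, -1], [0, np.float64(-0.0049), np.float64(-0.0022), 0, 0, 0, -1], [0, np.float64(-0.005), np.float64(-0.0019), 0, 0, 0, -1], [0, np.float64(-0.0051), np.float64(-0.0016), 0, 0, 0, -1], [0, np.float64(-0.0051), np.float64(-0.0013), 0, 0, 0, -1], [0, np.float64(-0.0052), np.float64(-0.001), 0, 0, 0, -1], [0, np.float64(-0.0053), np.float64(-0.0008), 0, 0, 0, -1], [0, np.float64(-0.0053), np.float64(-0.0005), 0, 0, 0, -1]]
106 [[ 0.0463 -0.1067  0.0984]
 [ 0.0485 -0.103   0.1031]
 [ 0.0514 -0.0993  0.1049]
 [ 0.0561 -0.0957  0.1062]
 [ 0.0603 -0.0918  0.1072]]
```

drive_tool(plan=[[0,-0.0022,-0.0049,0,0,0,-1],[0,-0.0024,-0.0047,0,0,0,-1],[0,-0.0027,-0.0046,0,0,0,-1],[0,-0.003,-0.0044,0,0,0,-1],[0,-0.0032,-0.0043,0,0,0,-1],[0,-0.0034,-0.0041,0,0,0,-1],[0,-0.0037,-0.0039,0,0,0,-1],[0,-0.0039,-0.0037,0,0,0,-1],[0,-0.0041,-0.0034,0,0,0,-1],[0,-0.0042,-0.0032,0,0,0,-1]])

```text
t: 7.95
tcp_pos: [0.4298, -0.2039, 0.1992]
tool_rot: [-0.137, 0.991, -0.003, 0.001]
force: [-3.1, -7.0, 7.9]
finger_gap: 0.25
gripper_force: 40.5
```

```bash
python3 -c "
from h import *;ang()"
```

```text
t 7.95 theta 124.51 drum 0.445 r 95.54 Ft(ease+) 9.35 Fr(out+) 3.13 Fx -4.9 grip 40.5 q6 -2.52
```

drive_tool(plan=[[0,-0.0044,-0.003,0,0,0,-1],[0,-0.0046,-0.0027,0,0,0,-1],[0,-0.0047,-0.0024,0,0,0,-1],[0,-0.0049,-0.0022,0,0,0,-1],[0,-0.005,-0.0019,0,0,0,-1],[0,-0.0051,-0.0016,0,0,0,-1],[0,-0.0051,-0.0013,0,0,0,-1],[0,-0.0052,-0.001,0,0,0,-1],[0,-0.0053,-0.0008,0,0,0,-1],[0,-0.0053,-0.0005,0,0,0,-1]])

```text
t: 8.95
tcp_pos: [0.4438, -0.2539, 0.2162]
tool_rot: [-0.137, 0.991, -0.005, 0.001]
force: [-1.6, -10.0, -1.0]
finger_gap: 0.254
gripper_force: 39.8
```

```bash
python3 -c "
from h import *;th=ang();rows(th,.042,10)"
```

```text
t 8.95 theta 91.31 drum 1.024 r 95.76 Ft(ease+) 9.19 Fr(out+) -1.22 Fx -4.2 grip 39.8 q6 -2.58
[[0, np.float64(-0.004), np.float64(-0.0), 0, 0, 0, -1], [0, np.float64(-0.004), np.float64(0.0002), 0, 0, 0, -1], [0, np.float64(-0.004), np.float64(0.0003), 0, 0, 0, -1], [0, np.float64(-0.004), np.float64(0.0005), 0, 0, 0, -1], [0, np.float64(-0.0039), np.float64(0.0007), 0, 0, 0, -1], [0, np.float64(-0.0039), np.float64(0.0008), 0, 0, 0, -1], [0, np.float64(-0.0039), np.float64(0.001), 0, 0, 0, -1], [0, np.float64(-0.0038), np.float64(0.0011), 0, 0, 0, -1], [0, np.float64(-0.0038), np.float64(0.0013), 0, 0, 0, -1], [0, np.float64(-0.0037), np.float64(0.0015), 0, 0, 0, -1]]
```

drive_tool(plan=[[0,-0.004,0,0,0,0,-1],[0,-0.004,0.0002,0,0,0,-1],[0,-0.004,0.0003,0,0,0,-1],[0,-0.004,0.0005,0,0,0,-1],[0,-0.0039,0.0007,0,0,0,-1],[0,-0.0039,0.0008,0,0,0,-1],[0,-0.0039,0.001,0,0,0,-1],[0,-0.0038,0.0011,0,0,0,-1],[0,-0.0038,0.0013,0,0,0,-1],[0,-0.0037,0.0015,0,0,0,-1]])

```text
t: 9.95
tcp_pos: [0.4543, -0.2916, 0.2088]
tool_rot: [-0.136, 0.991, -0.005, 0.001]
force: [-1.9, -9.6, 0.8]
finger_gap: 0.254
gripper_force: 39.9
```

```bash
python3 -c "
from h import *;th=ang();rows(th,.02,8)
from station import manip
d=manip.snapshot('scene');P=(cloud(d)-O)@R
k=(d['z_map']>0)&np.all((P>[.04,-.125,.1])&(P<[.075,-.08,.2]),-1)
Q=P[k]
print(np.histogram(Q[:,2],np.arange(.1,.2,.004)))"
```

```text
t 9.95 theta 67.34 drum 1.443 r 95.72 Ft(ease+) 7.77 Fr(out+) 4.07 Fx -4.4 grip 39.9 q6 -2.62
[[0, np.float64(-0.0017), np.float64(0.0007), 0, 0, 0, -1], [0, np.float64(-0.0017), np.float64(0.0008), 0, 0, 0, -1], [0, np.float64(-0.0017), np.float64(0.0008), 0, 0, 0, -1], [0, np.float64(-0.0017), np.float64(0.0009), 0, 0, 0, -1], [0, np.float64(-0.0017), np.float64(0.0009), 0, 0, 0, -1], [0, np.float64(-0.0017), np.float64(0.0009), 0, 0, 0, -1], [0, np.float64(-0.0016), np.float64(0.001), 0, 0, 0, -1], [0, np.float64(-0.0016), np.float64(0.001), 0, 0, 0, -1]]
(array([ 36,  95,  16,   3,  10,   4,   2,  20,  29,  40, 133,  41,  17,
         7,   6,   3,   0,   0,   0,   0,   0,   0,   0,   0]), array([0.1  , 0.104, 0.108, 0.112, 0.116, 0.12 , 0.124, 0.128, 0.132,
       0.136, 0.14 , 0.144, 0.148, 0.152, 0.156, 0.16 , 0.164, 0.168,
       0.172, 0.176, 0.18 , 0.184, 0.188, 0.192, 0.196]))
```

drive_tool(plan=[[0,-0.0017,0.0007,0,0,0,-1],[0,-0.0017,0.0008,0,0,0,-1],[0,-0.0017,0.0008,0,0,0,-1],[0,-0.0017,0.0009,0,0,0,-1],[0,-0.0017,0.0009,0,0,0,-1],[0,-0.0017,0.0009,0,0,0,-1]])

```text
t: 10.6
tcp_pos: [0.457, -0.3013, 0.2038]
tool_rot: [-0.136, 0.991, -0.005, 0.001]
force: [-1.3, -11.0, 0.4]
finger_gap: 0.255
gripper_force: 40.0
```

```bash
python3 -c "
from h import *;th=ang();rows(th,.015,6)"
```

```text
t 10.6 theta 60.58 drum 1.561 r 95.68 Ft(ease+) 8.73 Fr(out+) 5.35 Fx -4.3 grip 40.0 q6 -2.63
[[0, np.float64(-0.0012), np.float64(0.0007), 0, 0, 0, -1], [0, np.float64(-0.0012), np.float64(0.0007), 0, 0, 0, -1], [0, np.float64(-0.0012), np.float64(0.0007), 0, 0, 0, -1], [0, np.float64(-0.0012), np.float64(0.0008), 0, 0, 0, -1], [0, np.float64(-0.0012), np.float64(0.0008), 0, 0, 0, -1], [0, np.float64(-0.0012), np.float64(0.0008), 0, 0, 0, -1]]
```

drive_tool(plan=[[0,-0.0012,0.0007,0,0,0,-1],[0,-0.0012,0.0007,0,0,0,-1],[0,-0.0012,0.0007,0,0,0,-1],[0,0,0,0,0,0,-1]])

```text
t: 11.0
tcp_pos: [0.458, -0.3049, 0.2016]
tool_rot: [-0.136, 0.991, -0.005, 0.001]
force: [-1.1, -10.9, 0.8]
finger_gap: 0.252
gripper_force: 39.9
```

```bash
python3 -c "
from h import *;th=ang()"
```

```text
t 11.0 theta 57.97 drum 1.606 r 95.68 Ft(ease+) 8.2 Fr(out+) 6.06 Fx -4.0 grip 39.9 q6 -2.63
```

drive_tool(plan=[[0,-0.0012,0.0007,0,0,0,-1],[0,-0.0012,0.0008,0,0,0,-1],[0,-0.0012,0.0008,0,0,0,-1],[0,0,0,0,0,0,-1]])

```text
t: 11.4
tcp_pos: [0.4589, -0.3083, 0.1993]
tool_rot: [-0.136, 0.991, -0.005, 0.001]
force: [-0.4, -10.4, 0.6]
finger_gap: 0.254
gripper_force: 39.9
```

```bash
python3 -c "
from h import *;th=ang()"
```

```text
t 11.4 theta 55.45 drum 1.65 r 95.66 Ft(ease+) 7.85 Fr(out+) 6.12 Fx -3.2 grip 39.9 q6 -2.63
```

drive_tool(plan=[[0,-0.0012,0.0008,0,0,0,-1],[0,-0.0012,0.0008,0,0,0,-1],[0,-0.0012,0.0008,0,0,0,-1],[0,0,0,0,0,0,-1]])

```text
t: 11.8
tcp_pos: [0.4596, -0.3108, 0.1974]
tool_rot: [-0.136, 0.991, -0.004, 0.001]
force: [-1.6, -7.3, 4.6]
finger_gap: 0.258
gripper_force: 40.3
```

```bash
python3 -c "
from h import *;th=ang()"
```

```text
t 11.8 theta 53.53 drum 1.684 r 95.62 Ft(ease+) 2.6 Fr(out+) 7.59 Fx -3.5 grip 40.3 q6 -2.64
```

drive_tool(plan=[[0,-0.001,0.0006,0,0,0,-1],[0,-0.0006,-0.0008,0,0,0,-1],[0,-0.0006,-0.0008,0,0,0,-1],[0,0,0,0,0,0,-1],[0,0,0,0,0,0,-1]])

```text
t: 12.3
tcp_pos: [0.4596, -0.3108, 0.1974]
tool_rot: [-0.136, 0.991, -0.002, 0.001]
force: [-0.2, -5.9, 2.3]
finger_gap: 0.25
gripper_force: 40.2
```

```bash
python3 -c "
from h import *;th=ang();st()"
```

```text
t 12.3 theta 53.54 drum 1.683 r 95.64 Ft(ease+) 3.15 Fr(out+) 5.14 Fx -1.7 grip 40.2 q6 -2.64
t 12.3 pos mm [-140.5  -54.8  197.4] toolx,z [-1.     0.    -0.001] [ 0.001 -0.005 -1.   ] F pos [-1.7 -5.6  2.3] gap 0.25 grip 40.2 q [-0.8   0.49  1.66 -0.    0.98 -2.64]
```

drive_tool(plan=[[0,-0.001,0.0006,0,0,0,-1],[0,-0.0006,-0.0008,0,0,0,-1],[0,-0.0006,-0.0008,0,0,0,-1],[0,-0.0005,0.0003,0,0,0,-1],[0,0,0,0,0,0,-1]])

```text
t: 12.8
tcp_pos: [0.4597, -0.3111, 0.1973]
tool_rot: [-0.136, 0.991, 0.0, -0.0]
force: [-0.3, -2.0, 1.9]
finger_gap: 0.255
gripper_force: 40.1
```

```bash
python3 -c "
from h import *;th=ang();st()"
```

```text
t 12.8 theta 53.35 drum 1.687 r 95.69 Ft(ease+) 0.39 Fr(out+) 2.64 Fx -0.8 grip 40.1 q6 -2.64
t 12.8 pos mm [-140.5  -55.1  197.3] toolx,z [-1.  0.  0.] [-0.     0.001 -1.   ] F pos [-0.8 -1.9  1.9] gap 0.255 grip 40.1 q [-0.8   0.5   1.66  0.    0.99 -2.64]
```

drive_tool(plan=[[0,0,0,0,0,0,-1],[0,0,0,0,0,0,-1],[0,0,0,0,0,0,1],[0,0,0,0,0,0,1],[0,0,0,0,0,0,1],[0,0,0,0,0,0,1],[0,0,0,0,0,0,1],[0,0,0,0,0,0,1]])

```text
t: 13.6
tcp_pos: [0.4597, -0.3113, 0.1974]
tool_rot: [-0.136, 0.991, 0.0, -0.0]
force: [-0.4, 0.7, -0.9]
finger_gap: 1.002
gripper_force: 0.0
```

```bash
python3 -c "
from h import *;st()"
```

```text
t 13.6 pos mm [-140.5  -55.3  197.4] toolx,z [-1.  0.  0.] [-0.  0. -1.] F pos [-0.2  0.8 -0.9] gap 1.002 grip 0.0 q [-0.8   0.5   1.66  0.    0.99 -2.64]
```

drive_tool(plan=[[0,0,-0.02,0,0,0,1],[0,0,-0.03,0,0,0,1],[0,0,-0.04,0,0,0,1],[0.02,0,-0.04,0,0,0,1],[0.02,0.03,0,0,0,0,1],[0,0.04,0,0,0,0,1],[0,0.04,0,0,0,0,1],[0,0,0,0,0,0,1],[0,0,0,0,0,0,1],[0,0,0,0,0,0,1]])

```text
t: 14.6
tcp_pos: [0.3922, -0.2172, 0.3278]
tool_rot: [-0.136, 0.991, -0.001, 0.0]
force: [0.8, -0.5, 0.4]
finger_gap: 1.003
gripper_force: 0.0
```

```bash
python3 -c "
from h import *;st()
from station import manip
d=manip.snapshot('scene');cv2.imwrite('pics/e.png',cv2.resize(d['image'][190:350,240:430,::-1],(713,600),interpolation=2))"
```

```text
t 14.6 pos mm [-180.1   53.5  327.8] toolx,z [-1.     0.001 -0.001] [ 0.001 -0.002 -1.   ] F pos [ 0.6 -0.7  0.4] gap 1.003 grip 0.0 q [-0.76  0.18  1.74 -0.    1.22 -2.6 ]
```

View pics/e.png

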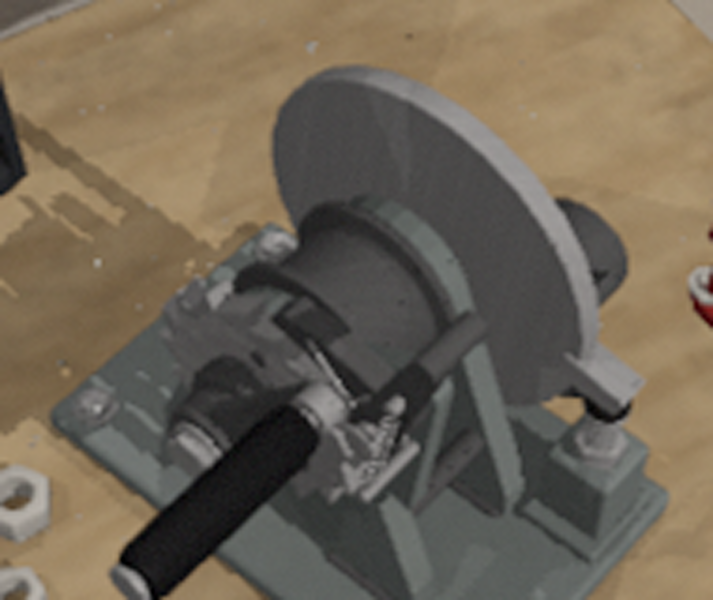

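The lug rests on the rubber pad at about (605,400), the lever still leans right, the pawl is clear and the arm is away from everything.

```bash
python3 -c "
from station import manip
print(manip.sign_off())"
```

```text
the job is handed in; nothing more can be done
None
```

The positioner is resting on its rubber stop at about 1.69 rad with the pawl thrown off and clear and the crank released; I handed the job in at about 14.6 s, and no verdict came back.

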